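# Renew the side brick of a soldering hearth

### The arm

A 6-joint arm with a two-finger parallel gripper is mounted at the origin on the work surface. World frame = base frame: x ahead of the robot, y to its left, z up, the work surface at z = 0. Lengths are in m, angles in degrees, forces in N, time in s.
With the tool pointing down it reaches from about 0.3 to 0.85 m from the base axis. Payload 4.2 kg.
Tool frame: the origin (TCP) lies on the mounting face of the last link; the fingertips stand 191 mm ahead of it and the grasp point (between the pads) lies 172 mm ahead of it; z points along the fingers, y is the direction in which the jaws open and shut (so a half turn about z gives the same grasp; the last joint's range is limited). The gripper opens to 91 mm and grips with 3 to 60 N. Pads are 32 mm wide; open, the fingers measure 118 mm over their backs; the gripper's body (76 mm by 178 mm) begins 60 mm behind the grasp point.
Start: joints at [68.87, 18.312, 89.639, -0, 72.044, -1.146], TCP at [0.197, 0.54, 0.405] pointing down, gripper open.
Joint ranges: [-177.97, 177.97], [-48.28, 115.42], [12.27, 149.76], [-77.06, 257.06], [2.81, 150.46], [-146.56, 146.56]. Speed limits (degrees/s): [147.25, 147.25, 180, 180, 180, 180].

### API

Orientations are given as a 3x3 rotation matrix whose columns are the frame's x, y, z axes.
In Python, from workcell import sensors, optics, arm gives the robot as it stands.
- The arm moves only by the shell command python3 -m crank 'ROWS' [OPENING] [FORCE]. ROWS is JSON, a list of rows, each a list of 4 numbers: the shift along the tool's x, y, z in cm, then the turn about the tool's z in rad. In form: [[x, y, z, yaw], ...]. A call has 1 to 12 rows; each row is the pose to reach, as a shift and turn from the pose commanded when the call began, along the tool's axes at that moment; what a row does not reach only later rows make up. A row lasts 1/8 s, in which the tool goes at most 62.5 mm and 10.7 degrees, less where a joint would pass 70% of its speed; a pose out of reach is approached as far as the arm can. A call with a gripper value outside its range is refused whole. OPENING is the closure in counts, from 0 (fully open) to 255 (shut), set as the call begins (- or left out, the last holds). The fingers move at their own pace and stop on an object; FORCE is the grip in N (left out, the last holds). Time passes only in rows, so rows that repeat a pose let the fingers close. It gives the time, the measured TCP pose, the force and the opening at its end, in the units of the state.
- sensors.get_obs(): the state, without advancing time (a new reading comes with each control period).
- optics.read_camera(name): name is "scene" or "top" or "wrist"; returns (picture, depth): 400x640x3 uint8, red, green, blue; 400x640 float32, m along the optical axis (not along the pixel's ray), 0 where there is no reading.
- optics.camera_model(name): a dict with "vfov" (degrees; the focal length in pixels is half the picture's height over the tangent of half this angle, whatever the lens; pixels are square), "cx", "cy" (the principal point, pixels), "dist" ([k1, k2, p1, p2, k3] as OpenCV has them; the pictures are not rectified), "extrinsics" (4x4, takes a point from world to camera coordinates). Camera axes: x right, y down, z forward; pixel columns grow to the right and rows downward; lengths in m; the calibration is good to about 2 mm. A picture is of the moment at which its call begins: read the wrist's pose just before it. camera_model takes no time and is no camera call; for the wrist camera it gives the pose at the moment of the call.
- arm.sign_off(): hands the job in, once; it reports no verdict.
The state is a dict: "time_s": time; "joint_pos": joint angles; "joint_vel": joint speeds; "joint_efforts": joint torques, N m; "position": TCP position; "eef_rot": TCP orientation; "force": force on the tool from outside, world axes, zero at the start; "wrist_torque": the same for the moment, N m; "grip_width": opening from 0.0 (shut) to 1.0 (fully open).
Only numpy, scipy, OpenCV 4.12 (cv2) and the standard library are available. Lean on these libraries where they do the work, as an engineer would, in place of code of your own. Each camera call takes 0.05 s, during which the arm holds its last target.

### The job

The upright side brick of the soldering hearth has broken: take the broken stub out of the slot beside the floor tile and put it in the scrap tin, then stand the new brick on edge in that slot, at whichever end the slot is wide enough to take it, without forcing it down onto the tile. Let go of the brick and push the floor tile from its other side until it is square and the brick is pinched flush between the tile and the pan's rim; finish while still pressing the tile there with a moderate push, holding the pressure. Leave the other things on the bench alone.

Things in the scene. Friction and masses are not known exactly. Their poses are not given: they have to be found in the camera images.
- hearth: Soldering hearth: shallow open pan of dark sheet steel, screwed down. Inside 184 mm (its x) by 149 mm (its y), floor 3 mm and walls 4 mm thick, rim 17 mm above the bench. Origin: centre of its underside, on the bench. The brick's slot runs along x on the +y side, between the +y wall (inner face at y = +74.5 mm) and the floor tile; about 22 to 25 mm wide half-way along, but it may taper.
- tile_top (a point): Centre of the top of the floor tile: loose scorched fire-brick, 160 (its x) by 110 (its y) by 34 mm, 0.5 kg, flat on the pan floor, top 37 mm above the bench. Slides easily. Starts askew, up to 8 degrees either way, so the slot is wider at one end. Its -y side can be pushed above the rim (gap there 3 to 25 mm); fingers grip it by friction, so it squares up best pushed near the brick's outer end.
- stub_mid (a point): Centre (half-way up, 28 mm above its foot) of the broken stub of the old side brick: 30 mm along its x, 18 mm thick along its y, straight sides up to 52 mm above the foot and a jagged top up to 63 mm. It starts standing loose in the slot, about half-way along it, on the pan's floor (3 mm above the bench), parallel to the rim. About 50 g.
- brick_mid (a point): Centre (half-way up) of the new side brick: a plain pale slab 70 mm long (its x), 18 mm thick (its y), 75 mm high (its z). It starts standing on its long narrow edge on the open bench. About 100 g. Its point's height is 37.5 mm above its foot.
- tin: Scrap tin: shallow open square aluminium tray, 130 by 130 mm outside, 28 mm high, walls 3 mm and floor 3 mm thick, fixed to the bench. Origin: centre of its underside.
- flux_jar: Bystander: small white jar with a lid, 48 mm diameter, 68 mm high, standing on the bench beyond the hearth. Origin: centre of its underside.
- melting_dish: Bystander: low white ceramic bowl, 72 mm diameter, 26 mm high, on the bench beyond the hearth. Origin: centre of its underside.
- pliers: Bystander: pliers with red handles, 150 mm long (jaws to its +x), 11 mm high, lying on the bench beyond the hearth. Origin: under the pivot.

How it is judged:
By the outcome, as a careful person would: the job done as asked, in the order asked, and still so for the second after the job is handed in, while the arm keeps its last pose, push and grip.
It also fails if it takes over 72 s, if anything falls off the work surface, if the arm or the gripper's body presses on something with over 40 N, if the wrist force passes 120 N, or if a joint passes its speed limit or range.

## Working session

There is one attempt and no reset: what is moved stays moved. The work goes in short steps, Python scripts to look and compute and a shell command to move; the robot and the scene stay as the last step left them, time stands still between calls to the robot, and variables do not carry over. Pictures are saved under pics/ and viewed, and the job is handed in when it is done.

```bash
mkdir -p pics; ls; cat > h.py <<'E'
import numpy as np,cv2
from workcell import sensors,optics,arm
def K(m):
    f=200/np.tan(np.radians(m["vfov"])/2)
    return np.array([[f,0,m["cx"]],[0,f,m["cy"]],[0,0,1.]])
def shot(name,fn=None):
    m=optics.camera_model(name); p,d=optics.read_camera(name)
    if fn: cv2.imwrite(f"pics/{fn}.png",p[:,:,::-1])
    return m,p,d
def cloud(m,d):
    v,u=np.mgrid[0:400,0:640]
    pts=np.stack([u.ravel(),v.ravel()],1).astype(np.float64)[:,None]
    n=cv2.undistortPoints(pts,K(m),np.array(m["dist"],float))[:,0]
    z=d.ravel().astype(float); P=np.c_[n*z[:,None],z]
    T=np.linalg.inv(np.array(m["extrinsics"]))
    W=P@T[:3,:3].T+T[:3,3]; W[z<=0]=np.nan
    return W.reshape(400,640,3)
def st():
    o=sensors.get_obs(); 
    print("t",o["time_s"],"pos",np.round(o["position"],4),"F",np.round(o["force"],2),"grip",o["grip_width"]); print(np.round(o["eef_rot"],3).tolist()); print(np.round(o["joint_pos"],1)); return o
E
python3 - <<'E'
from h import *
st()
for n in("scene","top","wrist"):
    m,p,d=shot(n,n+"0"); W=cloud(m,d); np.savez(f"{n}0.npz",W=W,p=p)
    print(n,m["vfov"],m["dist"],np.round(np.linalg.inv(m["extrinsics"])[:3],3).tolist(),np.nanmin(W[...,2]),np.nanmedian(W[...,2]))
E
```

```text
pics
t 0.0 pos [0.1965 0.5402 0.4039] F [ 0.56 -0.38  0.46] grip 1.0031607044873108
[[-0.94, 0.342, -0.001], [0.342, 0.94, -0.002], [-0.0, -0.002, -1.0]]
[68.9 18.4 89.7 -0.  72.  -1.1]
scene 44.06347451768356 [0.010011 0.       0.       0.       0.      ] [[-0.003, 0.789, -0.615, 1.218], [1.0, 0.002, -0.003, -0.002], [-0.001, -0.615, -0.789, 0.832]] -0.7636429190359054 0.00036291514016129067
top 52.60828422144388 [-0.10087918  0.          0.          0.          0.        ] [[-0.011, -0.993, 0.117, 0.489], [-1.0, 0.013, 0.016, -0.016], [-0.018, -0.117, -0.993, 1.041]] -0.76780268141287 -8.509997325578667e-05
wrist 71.53260554551335 [-0.0128901  0.         0.         0.         0.       ] [[0.342, 0.906, 0.25, 0.126], [0.94, -0.329, -0.093, 0.568], [-0.002, 0.267, -0.964, 0.384]] -0.7581058543733441 0.0007871922734702386
```

View pics/scene0.png

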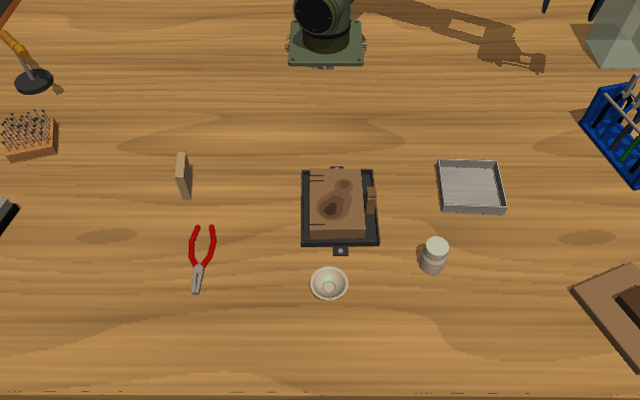

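View pics/top0.png

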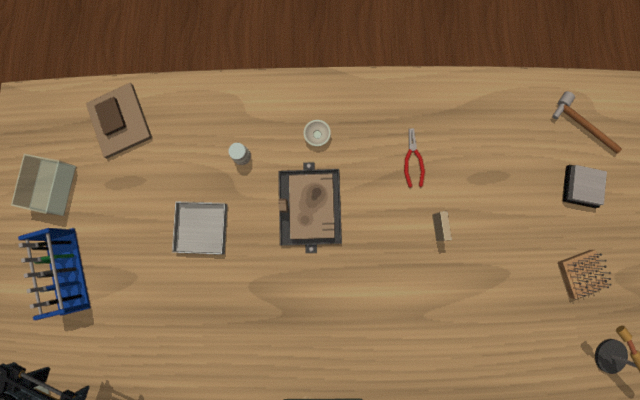

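The scene and top views show the pan at top (310,207), with the tile inside it and the stub at (283,205) on the +y side. The tin is at (201,228) and the new brick at (443,226). Next I'll measure them with the depth data.

```bash
cat > meas.py <<'E'
from h import *
def rect(Q,n):
    if len(Q)<8: print(n,"few",len(Q)); return
    (c,s,a)=cv2.minAreaRect(np.float32(Q[:,:2]*1000)); print(n,len(Q),"c",np.round(c,1),"size",np.round(s,1),"ang",round(a,1),"z",np.round(np.percentile(Q[:,2],[5,50,95]),4))
def run(nm):
    z=np.load(nm+".npz"); W=z["W"]; 
    def sel(x0,x1,y0,y1,z0,z1):
        m=(W[...,0]>x0)&(W[...,0]<x1)&(W[...,1]>y0)&(W[...,1]<y1)&(W[...,2]>z0)&(W[...,2]<z1); return W[m]
    print(nm)
    rect(sel(.35,.7,-.15,.13,.033,.041),"tile")
    rect(sel(.35,.7,-.15,.13,.048,.075),"stub")
    rect(sel(.35,.7,-.15,.13,.012,.02),"rim")
    rect(sel(.3,.7,-.4,-.18,.068,.085),"brick")
    rect(sel(.3,.7,-.4,-.18,.02,.085),"brickall")
    rect(sel(.3,.6,.15,.35,.022,.033),"tin")
    rect(sel(.55,.8,.05,.3,.05,.08),"jar")
if __name__=="__main__":
    for n in("scene0","top0"): run(n)
E
python3 meas.py
python3 - <<'E'
import cv2
a=cv2.imread('pics/top0.png')[150:265,220:470]
cv2.imwrite('pics/top0c.png',cv2.resize(a,None,fx=3.2,fy=3.2,interpolation=cv2.INTER_CUBIC))
E
```

```text
scene0
tile 3305 c [585.4  35.9] size [163.1 132.1] ang 1.1 z [0.0348 0.0375 0.0399]
stub 144 c [588.9  93.9] size [31.4 18.2] ang 1.7 z [0.0503 0.0608 0.0673]
rim 661 c [586.3  29.2] size [196.7 157. ] ang 1.0 z [0.0128 0.0165 0.0191]
brick 255 c [ 530.7 -297.8] size [70.6 18.4] ang 6.9 z [0.0707 0.0752 0.0776]
brickall 539 c [ 530.7 -297.8] size [73.3 19. ] ang 6.5 z [0.0255 0.0662 0.077 ]
tin 311 c [533.4 297.3] size [104.8 132.9] ang 89.6 z [0.0226 0.0269 0.0301]
jar 599 c [659.7 149.9] size [211.8  43.4] ang 41.6 z [0.0545 0.0671 0.0704]
top0
tile 2714 c [583.1  25.9] size [160.  117.3] ang 1.1 z [0.0343 0.0372 0.0399]
stub 94 c [585.9  92.4] size [27.3 18.3] ang 1.0 z [0.0569 0.0623 0.0684]
rim 422 c [583.7  27.6] size [192.4 157.3] ang 1.1 z [0.0134 0.0167 0.0194]
brick 250 c [ 529.4 -301.3] size [70.7 20.1] ang 6.8 z [0.0706 0.0751 0.078 ]
brickall 407 c [ 529.4 -301.1] size [70.7 20.5] ang 6.8 z [0.0256 0.0731 0.0777]
tin 188 c [533. 296.] size [108.2 129.8] ang 89.5 z [0.0232 0.0272 0.0306]
jar 346 c [657.7 147.6] size [210.7  41.2] ang 41.5 z [0.0576 0.067  0.0708]
```

View pics/top0c.png

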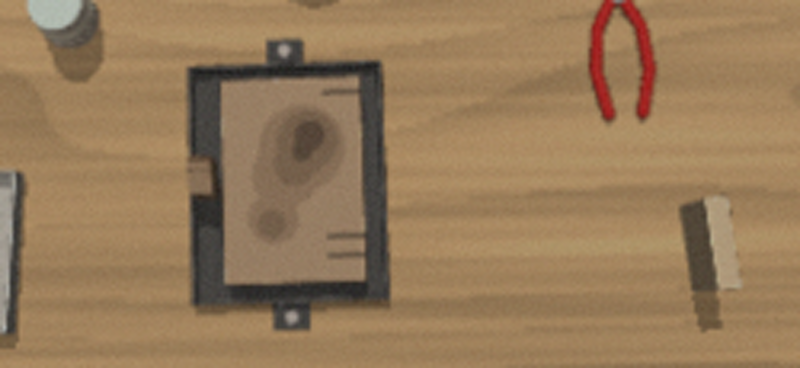

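View pics/wrist0.png

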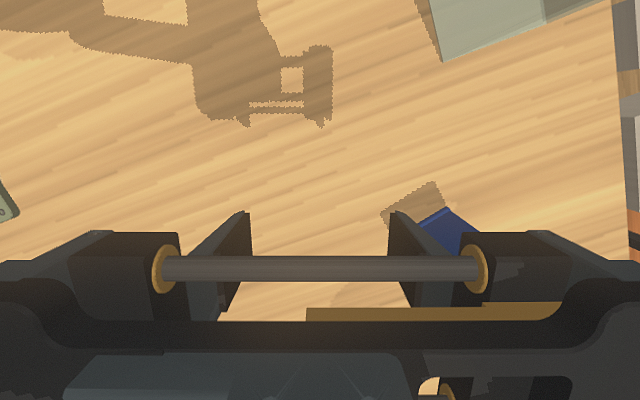

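The pan is at about (584, 28) mm with a yaw of about 1°. To measure the tile's skew I need a closer wrist view of the slot, so I'll move the arm over the far side of the pan and look back at it.

```bash
python3 -m crank '[[-63,-30,0,-0.37],[-63,-30,0,-0.37],[-63,-30,0,-0.37],[-63,-30,0,-0.37],[-63,-30,0,-0.37],[-63,-30,0,-0.37],[-63,-30,0,-0.37],[-63,-30,0,-0.37],[-63,-30,0,-0.37],[-63,-30,0,-0.37],[-63,-30,0,-0.37],[-63,-30,0,-0.37]]' 0 20; python3 -m crank '[[0,0,0,0],[0,0,0,0]]'; python3 - <<'E'
from h import *
st()
m,p,d=shot("wrist","w1"); W=cloud(m,d); np.savez("w1.npz",W=W,p=p)
import meas; meas.run("w1")
E
```

```text
time_s: 1.65
position: [0.6879, 0.0401, 0.4034]
eef_rot: [[-1.0, -0.018, -0.001], [-0.018, 1.0, -0.001], [0.001, -0.001, -1.0]]
force: [-0.8, 1.0, -0.2]
grip_width: 0.993
time_s: 1.9
position: [0.6851, 0.0445, 0.4048]
eef_rot: [[-1.0, -0.023, -0.001], [-0.023, 1.0, 0.001], [0.001, 0.001, -1.0]]
force: [-0.5, 0.1, -0.5]
grip_width: 1.0
t 1.9 pos [0.6851 0.0445 0.4048] F [-0.46  0.1  -0.49] grip 1.0004796749137816
[[-1.0, -0.023, -0.001], [-0.023, 1.0, 0.001], [0.001, 0.001, -1.0]]
[  2.7  28.6  73.2   0.   78.2 -88.6]
w1
tile 13157 c [586.1  27.1] size [159.2 116.7] ang 1.2 z [0.0359 0.0372 0.0386]
stub 505 c [589.   94.4] size [29.1 18.5] ang 0.9 z [0.0544 0.0616 0.0666]
rim 2163 c [586.7  29.4] size [191.5 158.3] ang 1.4 z [0.0129 0.0167 0.0182]
brick 197 c [ 550.2 -287.7] size [11.2 35. ] ang 76.4 z [0.0683 0.0713 0.0753]
brickall 2832 c [ 531.7 -290.2] size [19.9 72.6] ang 83.2 z [0.0231 0.0462 0.0698]
tin 883 c [535.8 296.9] size [104.4 128.3] ang 89.7 z [0.0225 0.0272 0.029 ]
jar 1572 c [659.4 150.2] size [213.2  41.8] ang 41.6 z [0.0555 0.0672 0.069 ]
```

View pics/w1.png

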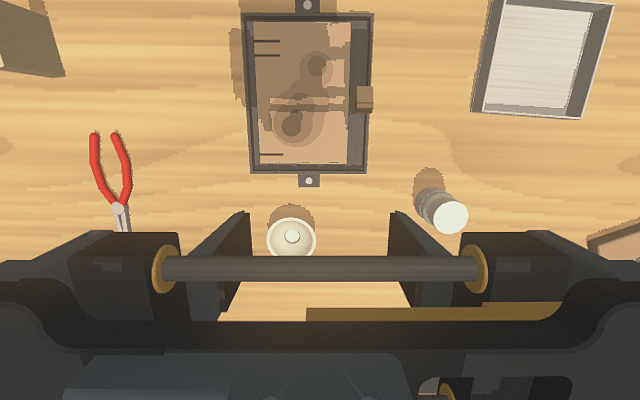

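The pan shows at (308,90) px, with the stub at (364,98) on its +y side. Now I'll fit lines to the tile edges and the rim.

```bash
cat > edges.py <<'E'
from h import *
import sys
def edges(nm,H=None):
    W=np.load(nm+".npz")["W"].reshape(-1,3); W=W[~np.isnan(W[:,0])]
    W=W[(W[:,0]>.47)&(W[:,0]<.70)&(W[:,1]>-.09)&(W[:,1]<.14)]
    def fit(z0,z1,f,ylo,yhi,x0=.52,x1=.65,ex=True):
        Q=W[(W[:,2]>z0)&(W[:,2]<z1)&(W[:,1]>ylo)&(W[:,1]<yhi)]
        xs,ys=[],[]
        for x in np.arange(x0,x1,.004):
            if ex and abs(x+.002-.588)<.024: continue
            q=Q[(Q[:,0]>=x)&(Q[:,0]<x+.004),1]
            if len(q)>2: xs.append(x+.002); ys.append(f(q))
        xs,ys=np.array(xs),np.array(ys)
        for _ in range(3):
            c=np.polyfit(xs,ys,1); r=ys-np.polyval(c,xs); k=abs(r)<max(.0015,2*r.std()); xs,ys=xs[k],ys[k]
        return c,len(xs),r.std()
    for n,a in {"tile+y":(.034,.040,np.max,0,.1),"tile-y":(.034,.040,np.min,-.06,.05),
        "rim+y out":(.0135,.0195,np.max,.09,.13),"rim+y in":(.0135,.0195,np.min,.098,.13),"rim-y out":(.0135,.0195,np.min,-.07,-.03),"rim-y in":(.0135,.0195,np.max,-.07,-.044)}.items():
        try:
            c,k,s=fit(*a); print(n,"slope deg %.2f"%np.degrees(np.arctan(c[0])),"y@.505/.585/.665:",np.round(np.polyval(c,[.505,.585,.665])*1000,1),k,"sd %.4f"%s)
        except Exception as e: print(n,e)
    Q=W[(W[:,2]>.0135)&(W[:,2]<.0195)]; print("rim x ext",np.percentile(Q[:,0],[.5,99.5]))
    Q=W[(W[:,2]>.034)&(W[:,2]<.040)&(W[:,1]>-.02)&(W[:,1]<.07)]; print("tile x ext",np.percentile(Q[:,0],[.3,99.7]))
for n in sys.argv[1:]: print(n); edges(n)
E
python3 edges.py w1 top0 scene0
python3 - <<'E'
import cv2
a=cv2.imread('pics/w1.png')[0:190,230:390]
cv2.imwrite('pics/w1c.png',cv2.resize(a,None,fx=3.1,fy=3.1,interpolation=cv2.INTER_CUBIC))
E
```

```text
w1
tile+y slope deg 0.97 y@.505/.585/.665: [77.2 78.6 79.9] 21 sd 0.0004
tile-y slope deg 1.21 y@.505/.585/.665: [-32.3 -30.6 -29. ] 21 sd 0.0004
rim+y out slope deg 0.94 y@.505/.585/.665: [106.1 107.5 108.8] 21 sd 0.0003
rim+y in slope deg 1.11 y@.505/.585/.665: [102.5 104.  105.6] 21 sd 0.0002
rim-y out slope deg 1.18 y@.505/.585/.665: [-50.5 -48.9 -47.2] 21 sd 0.0004
rim-y in slope deg 1.18 y@.505/.585/.665: [-47.  -45.4 -43.7] 21 sd 0.0002
rim x ext [0.49016808 0.68329335]
tile x ext [0.50696701 0.66554277]
top0
tile+y slope deg 1.29 y@.505/.585/.665: [73.9 75.7 77.5] 20 sd 0.0004
tile-y slope deg 0.66 y@.505/.585/.665: [-32.6 -31.7 -30.8] 21 sd 0.0003
rim+y out slope deg 1.44 y@.505/.585/.665: [103.6 105.7 107.7] 9 sd 0.0004
rim+y in slope deg 1.41 y@.505/.585/.665: [100.9 102.9 104.9] 9 sd 0.0003
rim-y out slope deg 0.76 y@.505/.585/.665: [-51.  -49.9 -48.8] 9 sd 0.0003
rim-y in slope deg 0.87 y@.505/.585/.665: [-48.6 -47.4 -46.2] 9 sd 0.0003
rim x ext [0.48688663 0.68026533]
tile x ext [0.50365299 0.66225893]
scene0
tile+y slope deg 0.79 y@.505/.585/.665: [76.9 78.  79.1] 21 sd 0.0006
tile-y slope deg 1.06 y@.505/.585/.665: [-31.6 -30.1 -28.6] 18 sd 0.0000
rim+y out slope deg 0.76 y@.505/.585/.665: [105.5 106.6 107.6] 10 sd 0.0005
rim+y in slope deg 0.81 y@.505/.585/.665: [103.3 104.4 105.5] 10 sd 0.0005
rim-y out slope deg 0.32 y@.505/.585/.665: [-48.7 -48.2 -47.8] 11 sd 0.0003
rim-y in slope deg 0.34 y@.505/.585/.665: [-46.6 -46.1 -45.6] 12 sd 0.0003
rim x ext [0.49052746 0.68412953]
tile x ext [0.5051776  0.66627152]
```

View pics/w1c.png

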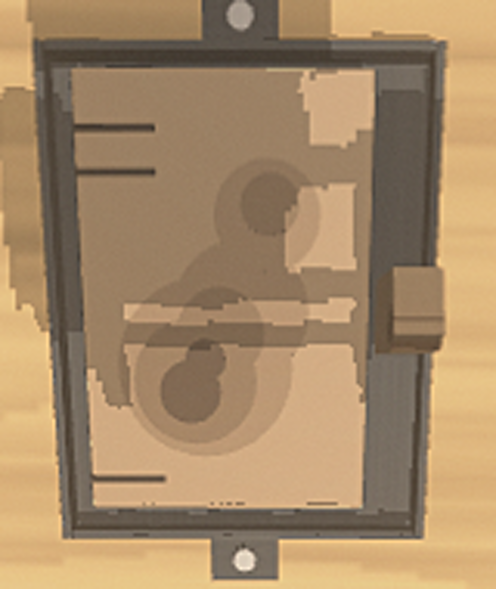

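The tile is very nearly square: edges at about 1.1° against a rim at about 1.1°. The slot is about 25 mm wide along its whole length, and maybe 0.4 mm wider at the +x end. I'll use the +x end. First I'll fetch the stub, keeping the fingertips about 4 to 5 mm above the tile top.

```bash
python3 -m crank '[[5,3,5,0],[9.5,5.2,10,0],[9.5,5.2,14,0],[9.5,5.2,16,0],[9.5,5.2,16.8,0],[9.5,5.2,17.1,0],[9.5,5.2,17.1,0]]' 0 20; python3 - <<'E'
from h import *
st()
m,p,d=shot("scene","s2"); a=p[130:270,260:460]; cv2.imwrite("pics/s2.png",cv2.resize(a,None,fx=4,fy=4)[:,:,::-1])
m,p,d=shot("wrist","w2")
E
```

```text
time_s: 2.82
position: [0.5904, 0.0933, 0.2348]
eef_rot: [[-1.0, -0.021, 0.002], [-0.021, 1.0, 0.0], [-0.002, 0.0, -1.0]]
force: [0.0, -0.5, 1.0]
grip_width: 0.999
t 2.825 pos [0.5904 0.0933 0.2348] F [ 0.01 -0.5   1.03] grip 0.9986055640580389
[[-1.0, -0.021, 0.002], [-0.021, 1.0, 0.0], [-0.002, 0.0, -1.0]]
[  7.9  28.9  99.5   0.   51.5 -83.4]
```

View pics/s2.png

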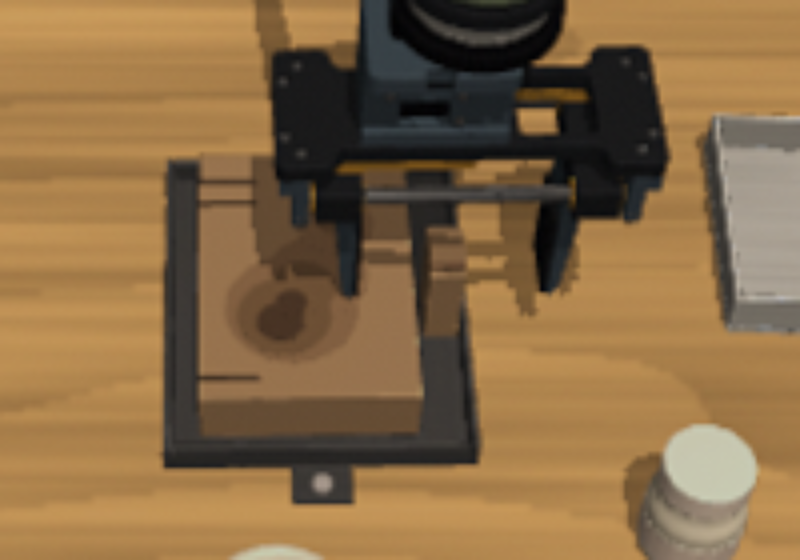

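View pics/w2.png

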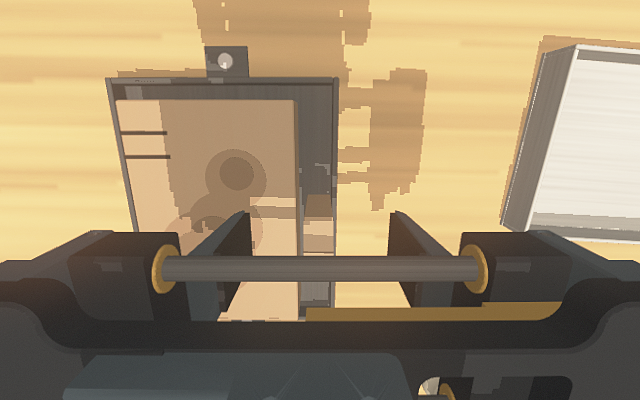

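The scene view shows the stub at (445,285) between the open fingers, clear of both. I'll close on it now.

```bash
python3 -m crank '[[0,0,0.1,0],[0,0,0.1,0],[0,0,0.1,0],[0,0,0.1,0],[0,0,0.1,0],[0,0,0.1,0],[0,0,0.1,0],[0,0,0.1,0]]' 255 20
```

```text
time_s: 3.92
position: [0.59, 0.0931, 0.2327]
eef_rot: [[-1.0, -0.021, 0.0], [-0.021, 1.0, -0.0], [-0.0, -0.0, -1.0]]
force: [-0.7, -0.2, -0.7]
grip_width: 0.194
```

```bash
python3 -m crank '[[0,0,-3,0],[0,0,-7,0],[0,0,-10,0],[1,5,-10,0],[3,10,-10,0],[4.5,15.5,-10,0],[5.1,20,-10,0],[5.1,20.5,-7,0],[5.1,20.5,-3,0],[5.1,20.5,-1.2,0],[5.1,20.5,-0.7,0],[5.1,20.5,-0.7,0]]'; python3 - <<'E'
from h import *
st()
m,p,d=shot("scene"); a=p[110:270,300:520]; cv2.imwrite("pics/s3.png",cv2.resize(a,None,fx=3.5,fy=3.5)[:,:,::-1])
E
```

```text
time_s: 5.42
position: [0.5348, 0.297, 0.24]
eef_rot: [[-1.0, -0.021, 0.0], [-0.021, 1.0, 0.0], [-0.0, 0.0, -1.0]]
force: [-1.2, -0.0, 0.7]
grip_width: 0.197
t 5.425 pos [0.5348 0.297  0.24  ] F [-1.18 -0.05  0.67] grip 0.196546686580751
[[-1.0, -0.021, 0.0], [-0.021, 1.0, 0.0], [-0.0, 0.0, -1.0]]
[ 28.   29.6  97.1   0.   53.2 -63.2]
```

View pics/s3.png

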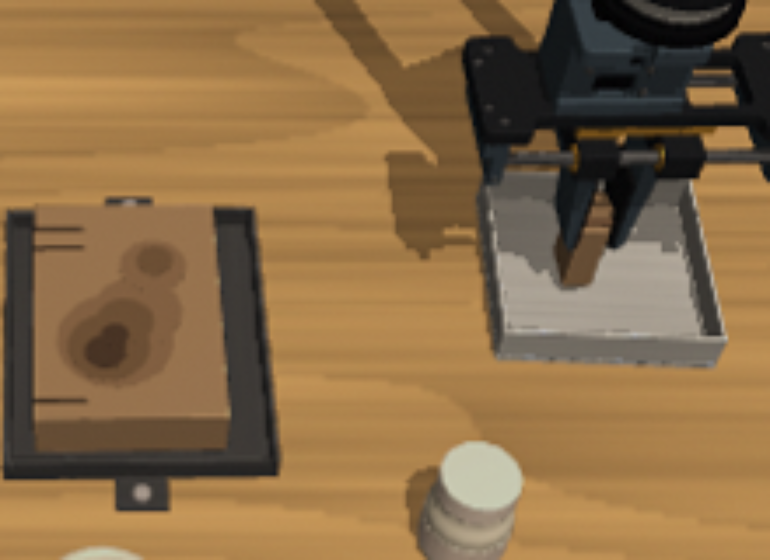

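The stub is held inside the tin. I'll lower it a little and release it.

```bash
python3 -m crank '[[0,0,0.4,0],[0,0,0.4,0],[0,0,0.4,0],[0,0,0.4,0],[0,0,0.4,0]]' 140; python3 -m crank '[[0,0,-2,0],[0,0,-6,0],[0,0,-10,0],[0,0,-10,0]]' 0; python3 - <<'E'
from h import *
st()
m,p,d=shot("scene"); W=cloud(m,d); np.savez("s4.npz",W=W,p=p)
a=p[110:270,300:520]; cv2.imwrite("pics/s4.png",cv2.resize(a,None,fx=3.5,fy=3.5)[:,:,::-1])
E
python3 edges.py s4
```

```text
time_s: 6.1
position: [0.5347, 0.297, 0.2359]
eef_rot: [[-1.0, -0.021, 0.0], [-0.021, 1.0, 0.0], [-0.0, 0.0, -1.0]]
force: [0.7, -0.8, -0.7]
grip_width: 0.451
time_s: 6.6
position: [0.5353, 0.2974, 0.3395]
eef_rot: [[-1.0, -0.021, 0.007], [-0.021, 1.0, 0.004], [-0.007, 0.004, -1.0]]
force: [0.9, 0.5, -0.4]
grip_width: 0.856
t 6.6 pos [0.5353 0.2974 0.3395] F [ 0.88  0.5  -0.37] grip 0.8560972736629118
[[-1.0, -0.021, 0.007], [-0.021, 1.0, 0.004], [-0.007, 0.004, -1.0]]
[ 28.   24.2  90.4   0.   65.  -63.2]
s4
tile+y slope deg 0.86 y@.505/.585/.665: [76.7 77.9 79.1] 20 sd 0.0007
tile-y slope deg 1.07 y@.505/.585/.665: [-31.6 -30.1 -28.6] 19 sd 0.0000
rim+y out slope deg 1.25 y@.505/.585/.665: [104.9 106.6 108.3] 12 sd 0.0006
rim+y in slope deg 0.57 y@.505/.585/.665: [104.  104.8 105.6] 12 sd 0.0007
rim-y out slope deg 0.44 y@.505/.585/.665: [-48.8 -48.2 -47.6] 15 sd 0.0003
rim-y in slope deg 0.39 y@.505/.585/.665: [-46.7 -46.1 -45.6] 15 sd 0.0003
rim x ext [0.49027179 0.68405078]
tile x ext [0.50507921 0.66687933]
```

View pics/s4.png

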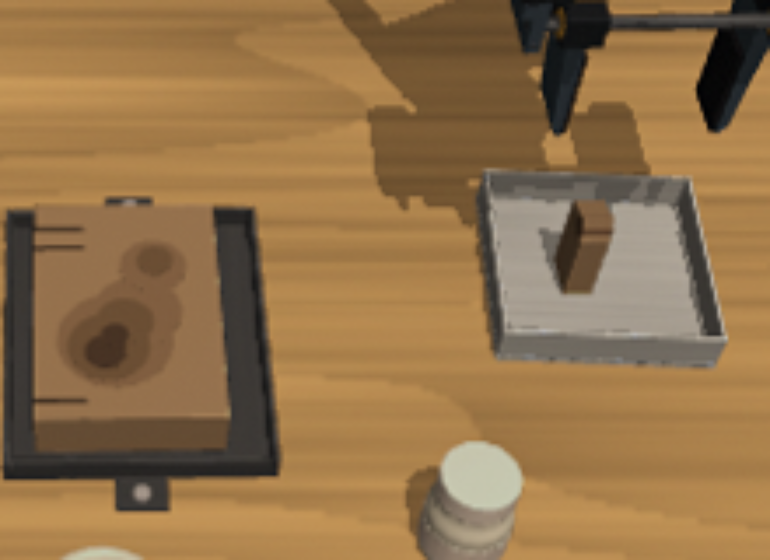

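The stub now stands in the tin at (585,245), and the slot is empty. Next is the brick.

```bash
python3 -m crank '[[0.3,-6,0,0],[0.6,-12,0,0],[0.9,-18,0,0],[1.1,-24,0,0],[1.3,-30,0,0],[1.5,-36,0,-0.03],[1.7,-42,0,-0.05],[1.75,-48,0,-0.07],[1.75,-54,0,-0.1],[1.75,-59,0,-0.1],[1.75,-59.6,0,-0.1],[1.75,-59.6,0,-0.1]]' 0; python3 - <<'E'
from h import *
o=st()
m,p,d=shot("wrist","w5"); W=cloud(m,d); np.savez("w5.npz",W=W,p=p)
import meas; meas.run("w5")
E
```

```text
time_s: 8.15
position: [0.5294, -0.2991, 0.3342]
eef_rot: [[-0.993, -0.12, -0.002], [-0.12, 0.993, 0.002], [0.002, 0.002, -1.0]]
force: [-0.5, 1.2, -0.5]
grip_width: 1.003
t 8.15 pos [ 0.5294 -0.2991  0.3342] F [-0.49  1.23 -0.47] grip 1.0031750635134935
[[-0.993, -0.12, -0.002], [-0.12, 0.993, 0.002], [0.002, 0.002, -1.0]]
[ -30.6   24.2   91.2    0.    64.9 -127.5]
w5
tile 3761 c [536.2  19.9] size [ 60.2 107.6] ang 0.8 z [0.0357 0.0371 0.0383]
stub few 0
rim 1042 c [520.6  11. ] size [ 60.3 127.3] ang 1.5 z [0.0126 0.0164 0.0188]
brick 1491 c [ 530.1 -298.8] size [69.7 18.1] ang 6.2 z [0.0737 0.0749 0.076 ]
brickall 1618 c [ 530.  -298.9] size [69.9 18.1] ang 6.2 z [0.0527 0.0749 0.076 ]
tin few 0
jar few 0
```

View pics/w5.png

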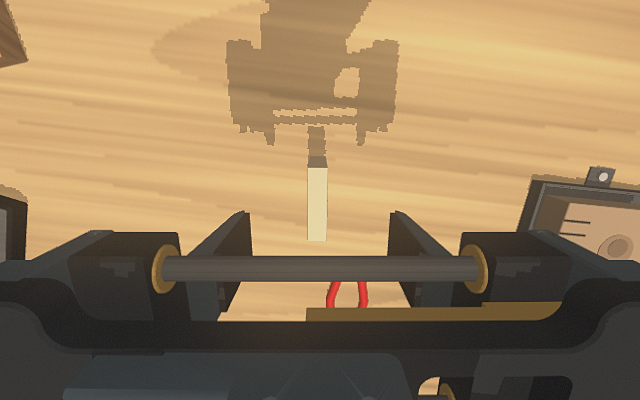

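The brick is centred between the fingers at (317,203), which measures (530, −299) mm at 6.2 to 6.8°. Descending.

```bash
python3 -m crank '[[0,0,4,0.006],[0,0,8,0.006],[0,0,9.6,0.006],[0,0,10.1,0.006],[0,0,10.1,0.006]]' 0 ; python3 -m crank '[[0,0,0,0],[0,0,0,0]]'
```

```text
time_s: 8.82
position: [0.5303, -0.299, 0.2357]
eef_rot: [[-0.993, -0.116, 0.001], [-0.116, 0.993, -0.001], [-0.001, -0.001, -1.0]]
force: [0.1, 0.6, 0.1]
grip_width: 1.001
time_s: 9.07
position: [0.53, -0.2994, 0.2358]
eef_rot: [[-0.993, -0.115, 0.002], [-0.115, 0.993, -0.001], [-0.002, -0.001, -1.0]]
force: [0.2, -0.6, 0.1]
grip_width: 1.002
```

```bash
python3 -m crank '[[0,0,0.3,0],[0,0,0.3,0],[0,0,0.3,0],[0,0,0.3,0],[0,0,0.3,0],[0,0,0.3,0],[0,0,0.3,0],[0,0,0.3,0]]' 255 25; python3 -m crank '[[0,0,-3,0],[0,0,-6,0],[0,0,-9,0],[0,0,-9,0],[0,0,-9,0]]'; python3 - <<'E'
from h import *
o=st()
m,p,d=shot("wrist","w6"); W=cloud(m,d); np.savez("w6.npz",W=W,p=p)
m,p,d=shot("scene"); a=p[60:220,80:330]; cv2.imwrite("pics/s6.png",cv2.resize(a,None,fx=3,fy=3)[:,:,::-1])
E
```

```text
time_s: 10.07
position: [0.5298, -0.2993, 0.2317]
eef_rot: [[-0.993, -0.115, 0.0], [-0.115, 0.993, 0.0], [-0.0, -0.0, -1.0]]
force: [-0.2, -0.1, -0.5]
grip_width: 0.198
time_s: 10.7
position: [0.5294, -0.299, 0.3204]
eef_rot: [[-0.993, -0.115, -0.002], [-0.115, 0.993, 0.001], [0.002, 0.001, -1.0]]
force: [0.6, 0.3, -1.8]
grip_width: 0.198
t 10.7 pos [ 0.5294 -0.299   0.3204] F [ 0.6   0.33 -1.8 ] grip 0.19808856377905848
[[-0.993, -0.115, -0.002], [-0.115, 0.993, 0.001], [0.002, 0.001, -1.0]]
[ -30.5   24.8   92.3    0.    63.1 -127.1]
```

View pics/s6.png

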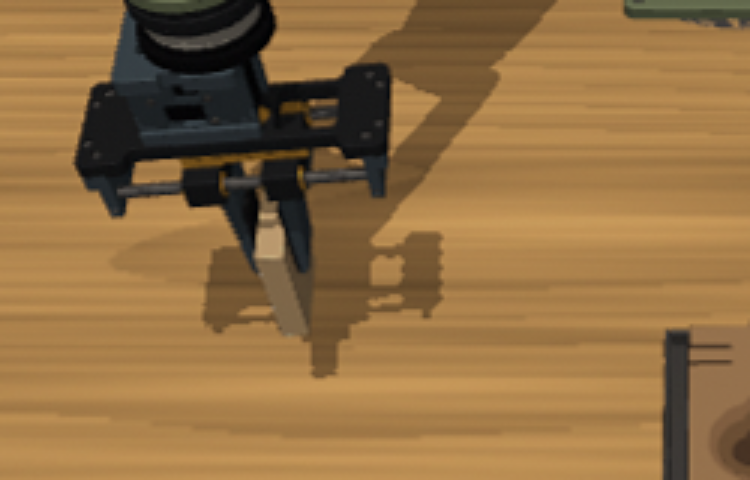

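View pics/w6.png

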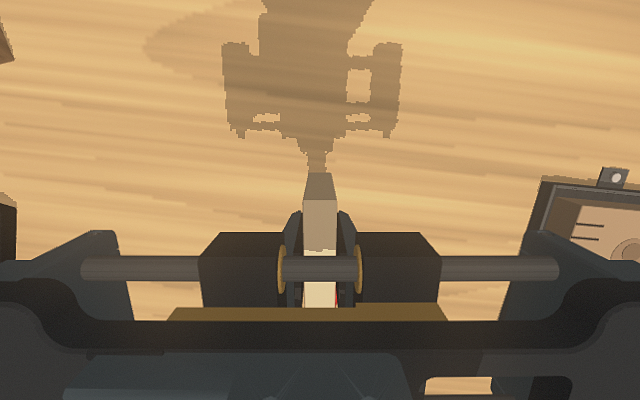

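The brick is held upright. Moving it over the far (+x) end of the slot.

```bash
python3 -m crank '[[-2,5,0,0],[-4,10,0,0.03],[-6,16,0,0.05],[-8,21,0,0.07],[-10,27,0,0.096],[-12,32,0,0.096],[-14.6,37.6,0,0.096],[-14.6,37.6,0,0.096],[-14.6,37.7,1.5,0.096],[-14.6,37.7,3,0.096],[-14.6,37.7,3,0.096],[-14.6,37.7,3,0.096]]'; python3 - <<'E'
from h import *
o=st()
m,p,d=shot("wrist","w7"); W=cloud(m,d); np.savez("w7.npz",W=W,p=p)
m,p,d=shot("scene"); W=cloud(m,d); np.savez("s7.npz",W=W,p=p);a=p[110:270,260:460]; cv2.imwrite("pics/s7.png",cv2.resize(a,None,fx=3.7,fy=3.7,interpolation=cv2.INTER_CUBIC)[:,:,::-1])
E
python3 edges.py w7
```

```text
time_s: 12.3
position: [0.6315, 0.0911, 0.2917]
eef_rot: [[-1.0, -0.018, -0.0], [-0.018, 1.0, 0.0], [0.0, 0.0, -1.0]]
force: [0.6, 0.3, -0.6]
grip_width: 0.196
t 12.3 pos [0.6315 0.0911 0.2917] F [ 0.59  0.27 -0.61] grip 0.19550131762209827
[[-1.0, -0.018, -0.0], [-0.018, 1.0, 0.0], [0.0, 0.0, -1.0]]
[  7.2  28.7  90.    0.   61.3 -83.8]
w7
tile+y slope deg 0.16 y@.505/.585/.665: [77.9 78.1 78.4] 18 sd 0.0005
tile-y slope deg 0.97 y@.505/.585/.665: [-32.1 -30.7 -29.4] 21 sd 0.0004
rim+y out slope deg 0.92 y@.505/.585/.665: [106.1 107.3 108.6] 14 sd 0.0003
rim+y in slope deg 2.42 y@.505/.585/.665: [101.7 105.1 108.4] 14 sd 0.0004
rim-y out slope deg 0.83 y@.505/.585/.665: [-50.4 -49.2 -48.1] 21 sd 0.0004
rim-y in slope deg 0.72 y@.505/.585/.665: [-45.9 -44.9 -43.8] 21 sd 0.0002
rim x ext [0.49067233 0.68311111]
tile x ext [0.50727496 0.66319011]
```

View pics/s7.png

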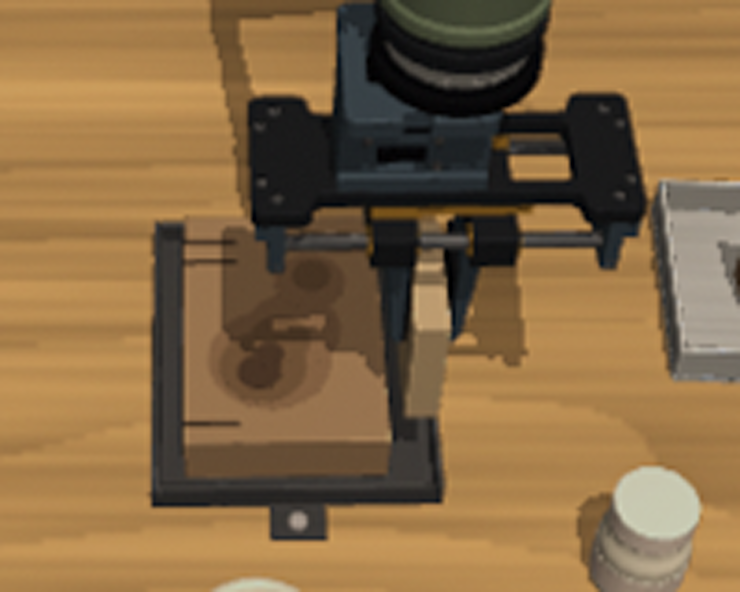

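View pics/w7.png

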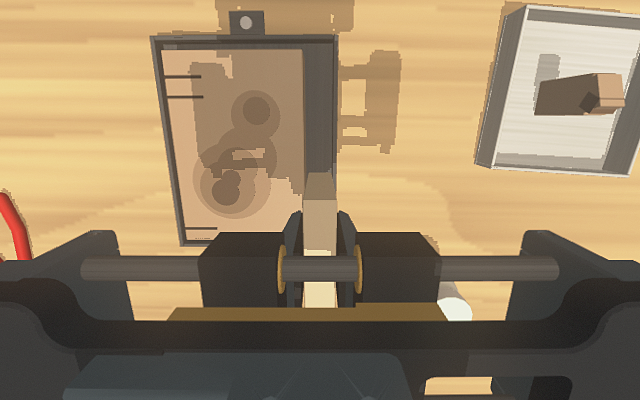

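The brick hangs above the slot. I'll check its lateral position against the slot edges in the same views.

```bash
python3 - <<'E'
from h import *
for n in("w7","s7"):
    W=np.load(n+".npz")["W"].reshape(-1,3); W=W[~np.isnan(W[:,0])]
    for z0,z1 in((.060,.075),(.075,.09),(.09,.1)):
        Q=W[(W[:,0]>.56)&(W[:,0]<.70)&(W[:,1]>.06)&(W[:,1]<.12)&(W[:,2]>z0)&(W[:,2]<z1)]
        if len(Q): print(n,z0,len(Q),"x",np.round(np.percentile(Q[:,0],[1,50,99])*1e3,1),"y",np.round(np.percentile(Q[:,1],[1,50,99])*1e3,1))
    Q=W[(W[:,0]>.66)&(W[:,0]<.70)&(W[:,1]>.06)&(W[:,1]<.12)&(W[:,2]<.034)&(W[:,2]>.03)];print(len(Q))
    Q=W[(W[:,0]>.57)&(W[:,0]<.70)&(W[:,1]>.06)&(W[:,1]<.12)&(W[:,2]>.05)]; print("min z",np.percentile(Q[:,2],[1,3]))
    for x in (.52,.54,.56,.58):
        q=W[(abs(W[:,0]-x)<.004)&(W[:,1]>.05)&(W[:,1]<.12)]
        a=q[(q[:,2]>.034)&(q[:,2]<.04)&(q[:,1]<.09),1]; b=q[(q[:,2]>.0135)&(q[:,2]<.0195)&(q[:,1]>.09),1]
        print(x,"tile edge",round(a.max()*1e3,1),"rim",np.round([b.min()*1e3,b.max()*1e3],1))
E
```

```text
w7 0.06 74 x [596.7 597.  597.5] y [ 83.8  92.5 101.2]
w7 0.075 124 x [596.6 597.  597.4] y [ 83.9  92.5 101.1]
w7 0.09 86 x [596.7 597.1 597.6] y [ 83.8  92.5 101.1]
0
min z [0.10703222 0.13190287]
0.52 tile edge 77.4 rim [102.5 106.2]
0.54 tile edge 78.2 rim [103.2 106.9]
0.56 tile edge 78.3 rim [103.7 106.6]
0.58 tile edge 78.4 rim [103.6 107.3]
s7 0.06 56 x [630.7 665.3 667.8] y [ 84.   89.2 101.8]
s7 0.075 54 x [639.4 666.2 667.8] y [ 84.3  91.2 102.1]
s7 0.09 39 x [659.5 666.3 667.9] y [ 84.5  92.1 101.3]
9
min z [0.08102809 0.11473074]Traceback (most recent call last):
  File "<stdin>", line 12, in <module>
    return umr_minimum(a, axis, None, out, keepdims, initial, where)
ValueError: zero-size array to reduction operation minimum which has no identity
```

The brick spans y 83.8 to 101.2 mm and stands upright. The slot runs from about 78.7 to 104.2 mm, so I'll shift 1 mm towards −y and go down gently.

```bash
python3 -m crank '[[0,-0.1,0.5,0],[0,-0.1,1.5,0],[0,-0.1,2.5,0],[0,-0.1,3.5,0],[0,-0.1,3.5,0]]'; python3 -m crank '[[0,0,0.6,0],[0,0,1.2,0],[0,0,1.6,0],[0,0,1.9,0],[0,0,1.9,0],[0,0,1.9,0]]'; python3 - <<'E'
from h import *
o=st()
m,p,d=shot("scene"); W=cloud(m,d); np.savez("s8.npz",W=W,p=p);a=p[110:270,260:460]; cv2.imwrite("pics/s8.png",cv2.resize(a,None,fx=3.7,fy=3.7,interpolation=cv2.INTER_CUBIC)[:,:,::-1])
E
```

```text
time_s: 13.02
position: [0.6312, 0.091, 0.2553]
eef_rot: [[-1.0, -0.019, -0.003], [-0.019, 1.0, -0.0], [0.003, -0.0, -1.0]]
force: [-0.8, 0.2, -0.3]
grip_width: 0.198
time_s: 13.78
position: [0.6316, 0.091, 0.2379]
eef_rot: [[-1.0, -0.019, 0.0], [-0.019, 1.0, 0.0], [-0.0, 0.0, -1.0]]
force: [0.6, -0.3, 0.1]
grip_width: 0.196
t 13.775 pos [0.6316 0.091  0.2379] F [ 0.62 -0.31  0.08] grip 0.19563952485282624
[[-1.0, -0.019, 0.0], [-0.019, 1.0, 0.0], [-0.0, 0.0, -1.0]]
[  7.2  31.8  93.4   0.   54.8 -83.9]
```

View pics/s8.png

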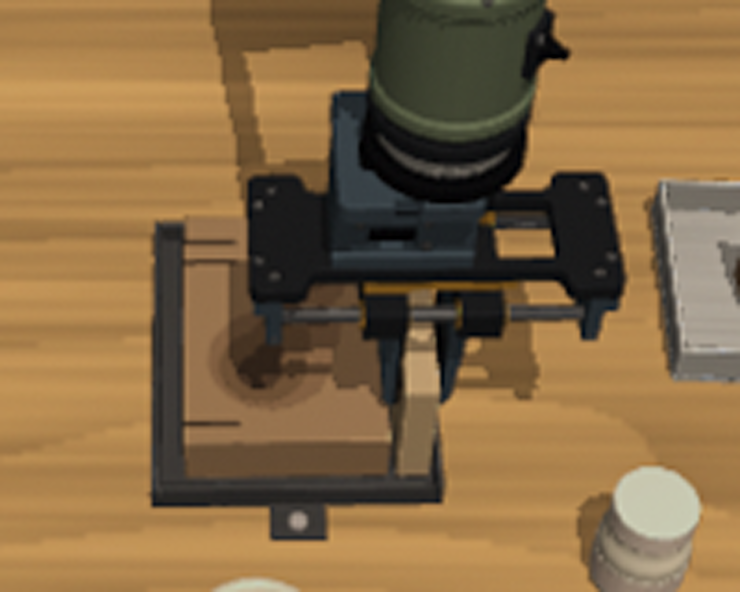

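The brick's foot is in the slot with no contact force. I'll lower the last 3 mm and release it.

```bash
python3 -m crank '[[0,0,0.2,0],[0,0,0.3,0],[0,0,0.3,0],[0,0,0.3,0]]'
```

```text
time_s: 14.32
position: [0.6315, 0.091, 0.2347]
eef_rot: [[-1.0, -0.019, 0.0], [-0.019, 1.0, 0.0], [-0.0, 0.0, -1.0]]
force: [-0.3, -0.1, -0.2]
grip_width: 0.196
```

```bash
python3 -m crank '[[0,0,0,0],[0,0,0,0],[0,0,0,0],[0,0,0,0]]' 150; python3 -m crank '[[0,0,-2,0],[0,0,-6,0],[0,0,-10,0],[0,0,-10,0]]'; python3 - <<'E'
from h import *
o=st()
m,p,d=shot("scene"); W=cloud(m,d); np.savez("s9.npz",W=W,p=p);a=p[110:270,260:460]; cv2.imwrite("pics/s9.png",cv2.resize(a,None,fx=3.7,fy=3.7,interpolation=cv2.INTER_CUBIC)[:,:,::-1])
W=W.reshape(-1,3); Q=W[(W[:,0]>.56)&(W[:,0]<.70)&(W[:,1]>.06)&(W[:,1]<.12)&(W[:,2]>.073)&(W[:,2]<.084)]
print(len(Q),cv2.minAreaRect(np.float32(Q[:,:2]*1e3)),np.median(Q[:,2]))
E
```

```text
time_s: 14.82
position: [0.6315, 0.091, 0.2348]
eef_rot: [[-1.0, -0.019, 0.0], [-0.019, 1.0, 0.0], [-0.0, 0.0, -1.0]]
force: [-0.1, -0.1, -0.3]
grip_width: 0.411
time_s: 15.32
position: [0.6322, 0.0911, 0.3387]
eef_rot: [[-1.0, -0.019, 0.008], [-0.019, 1.0, 0.001], [-0.008, 0.001, -1.0]]
force: [0.7, -0.2, 0.4]
grip_width: 0.409
t 15.325 pos [0.6322 0.0911 0.3387] F [ 0.7  -0.19  0.45] grip 0.4089316371491344
[[-1.0, -0.019, 0.008], [-0.019, 1.0, 0.001], [-0.008, 0.001, -1.0]]
[  7.2  26.5  86.6   0.   66.5 -83.9]
282 ((632.3253784179688, 92.8015365600586), (72.07321166992188, 18.39339256286621), 1.0759881734848022) 0.07802582781390605
```

View pics/s9.png

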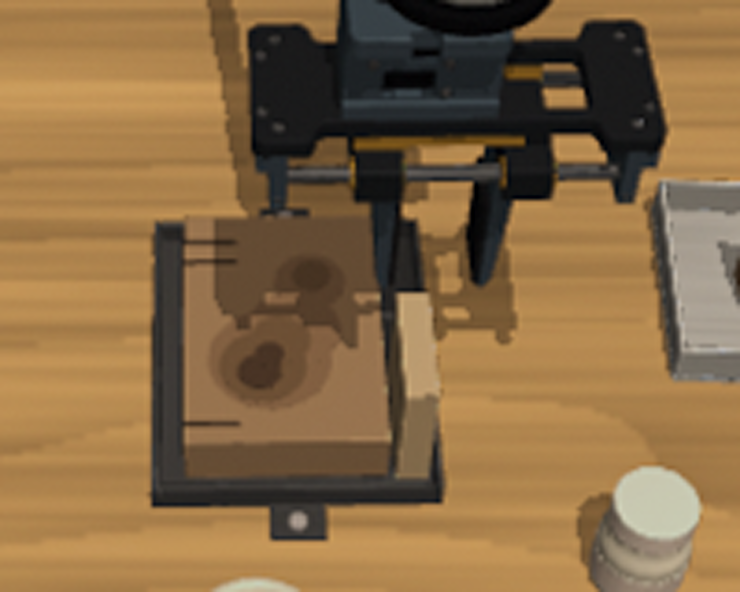

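The brick stands upright and released in the slot, parallel to the rim, with its top at 78 mm. I'll shut the gripper and come down outside the tile's −y side, level with the outer half of the brick.

```bash
python3 -m crank '[[-0.3,-5,0,0],[-0.6,-10,0,0],[-0.9,-14.5,0,0],[-0.9,-14.5,0,0],[-0.9,-14.5,4,0],[-0.9,-14.5,8,0],[-0.9,-14.5,10,0],[-0.9,-14.5,11,0],[-0.9,-14.5,11,0]]' 255; python3 - <<'E'
from h import *
o=st()
m,p,d=shot("scene");a=p[110:270,260:460]; cv2.imwrite("pics/s10.png",cv2.resize(a,None,fx=3.7,fy=3.7,interpolation=cv2.INTER_CUBIC)[:,:,::-1])
m,p,d=shot("wrist","w10"); W=cloud(m,d); np.savez("w10.npz",W=W,p=p)
E
python3 edges.py w10
```

```text
time_s: 16.5
position: [0.6431, -0.0531, 0.2239]
eef_rot: [[-1.0, -0.02, -0.002], [-0.02, 1.0, 0.0], [0.002, 0.001, -1.0]]
force: [0.1, -0.6, -0.0]
grip_width: 0.005
t 16.5 pos [ 0.6431 -0.0531  0.2239] F [ 0.06 -0.58 -0.01] grip 0.005102893765850765
[[-1.0, -0.02, -0.002], [-0.02, 1.0, 0.0], [0.002, 0.001, -1.0]]
[ -5.7  33.2  93.    0.   53.9 -96.9]
w10
tile+y slope deg 3.91 y@.505/.585/.665: [75.8 81.3 86.7] 21 sd 0.0008
tile-y slope deg 1.09 y@.505/.585/.665: [-32.6 -31.1 -29.5] 17 sd 0.0001
rim+y out slope deg 1.28 y@.505/.585/.665: [106.  107.8 109.6] 11 sd 0.0005
rim+y in slope deg 1.12 y@.505/.585/.665: [101.  102.5 104.1] 11 sd 0.0002
rim-y out slope deg 1.14 y@.505/.585/.665: [-50.7 -49.1 -47.5] 17 sd 0.0002
rim-y in slope deg 0.85 y@.505/.585/.665: [-46.9 -45.7 -44.5] 17 sd 0.0002
rim x ext [0.49696091 0.63617574]
tile x ext [0.50685889 0.65471983]
```

View pics/s10.png

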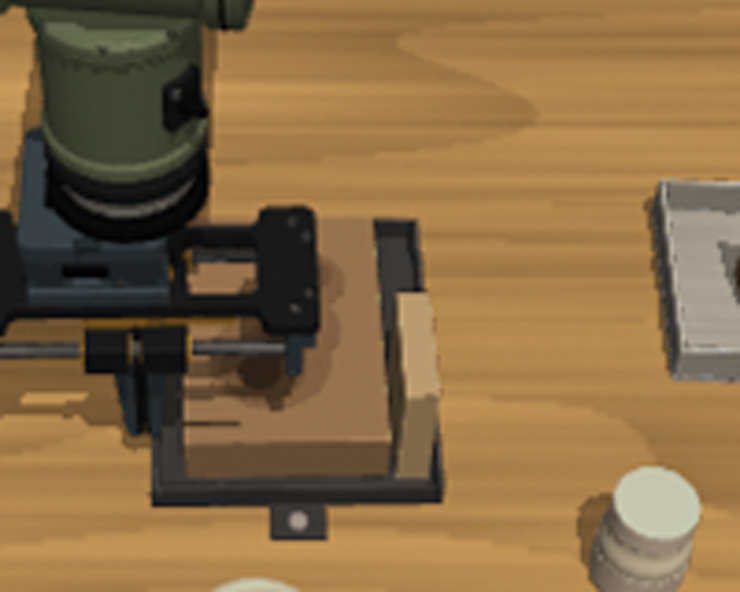

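View pics/w10.png

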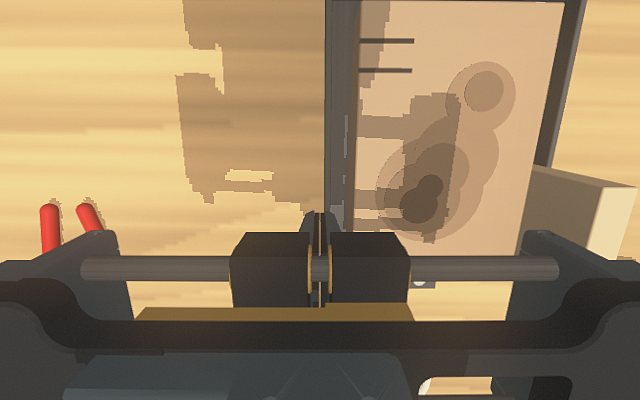

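The fingertips are above the rim in the −y gap, at (140,400) in the scene crop. I'll lower to 6 mm above the rim and creep towards the tile.

```bash
python3 -m crank '[[0,0,0.5,0],[0,0,1,0],[0,0,1,0],[0,0.4,1,0],[0,0.7,1,0],[0,0.7,1,0]]'; python3 -m crank '[[0,0.1,0,0],[0,0.2,0,0],[0,0.3,0,0],[0,0.4,0,0],[0,0.4,0,0]]';python3 -m crank '[[0,0.1,0,0],[0,0.2,0,0],[0,0.3,0,0],[0,0.3,0,0]]'
```

```text
time_s: 17.35
position: [0.6432, -0.0464, 0.2148]
eef_rot: [[-1.0, -0.02, 0.0], [-0.02, 1.0, 0.0], [-0.0, 0.0, -1.0]]
force: [1.2, -0.4, 0.3]
grip_width: -0.0
time_s: 17.98
position: [0.6431, -0.0427, 0.2147]
eef_rot: [[-1.0, -0.019, -0.0], [-0.019, 1.0, 0.0], [0.0, 0.0, -1.0]]
force: [-0.0, -0.6, -0.1]
grip_width: 0.005
time_s: 18.48
position: [0.6432, -0.0399, 0.2148]
eef_rot: [[-1.0, -0.019, 0.001], [-0.019, 1.0, -0.0], [-0.001, -0.0, -1.0]]
force: [0.9, -1.9, -0.7]
grip_width: 0.006
```

```bash
python3 -m crank '[[0,0.1,0,0],[0,0.2,0,0],[0,0.3,0,0],[0,0.3,0,0]]'; python3 -m crank '[[0,0.1,0,0],[0,0.2,0,0],[0,0.2,0,0],[0,0.2,0,0]]'; python3 - <<'E'
from h import *
o=st()
m,p,d=shot("scene");W=cloud(m,d); np.savez("s11.npz",W=W,p=p);a=p[110:270,260:460]; cv2.imwrite("pics/s11.png",cv2.resize(a,None,fx=3.7,fy=3.7,interpolation=cv2.INTER_CUBIC)[:,:,::-1])
E
```

```text
time_s: 18.98
position: [0.643, -0.0367, 0.2148]
eef_rot: [[-1.0, -0.019, 0.0], [-0.019, 1.0, 0.0], [-0.0, 0.0, -1.0]]
force: [0.7, -2.6, -1.5]
grip_width: 0.005
time_s: 19.48
position: [0.6428, -0.0354, 0.2148]
eef_rot: [[-1.0, -0.02, -0.0], [-0.02, 1.0, -0.001], [0.0, -0.001, -1.0]]
force: [0.9, -5.1, 0.7]
grip_width: 0.009
t 19.475 pos [ 0.6428 -0.0354  0.2148] F [ 0.88 -5.11  0.72] grip 0.0087695991881179
[[-1.0, -0.02, -0.0], [-0.02, 1.0, -0.001], [0.0, -0.001, -1.0]]
[ -4.2  33.6  93.8  -0.1  52.6 -95.2]
```

View pics/s11.png

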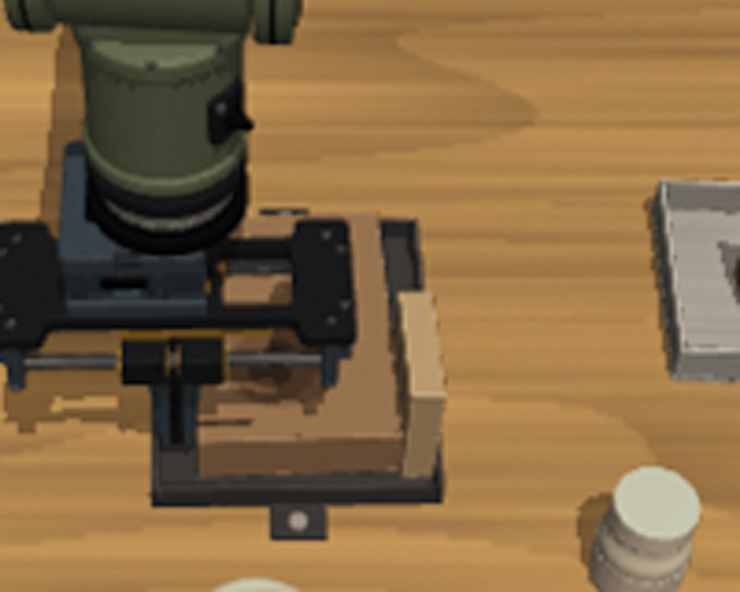

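The tile has reached the brick at its outer corner, (405,450) in the crop, and is slightly rotated. I'll keep pushing so that it squares up.

```bash
python3 -m crank '[[0,0.1,0,0],[0,0.2,0,0],[0,0.2,0,0],[0,0.2,0,0]]'; python3 -m crank '[[0,0.1,0,0],[0,0.2,0,0],[0,0.2,0,0],[0,0.2,0,0]]'
```

```text
time_s: 20.02
position: [0.6424, -0.0345, 0.2148]
eef_rot: [[-1.0, -0.021, -0.001], [-0.021, 1.0, -0.004], [0.002, -0.004, -1.0]]
force: [-0.4, -10.4, -0.6]
grip_width: 0.006
time_s: 20.52
position: [0.6421, -0.0338, 0.2148]
eef_rot: [[-1.0, -0.022, -0.002], [-0.022, 1.0, -0.007], [0.003, -0.007, -1.0]]
force: [-1.8, -15.4, 1.5]
grip_width: 0.006
```

```bash
cat > fin.py <<'E'
import sys
from h import *
n=sys.argv[1]
st()
m,p,d=shot("scene");W=cloud(m,d); np.savez("s"+n+".npz",W=W,p=p);a=p[110:270,260:460]; cv2.imwrite(f"pics/s{n}.png",cv2.resize(a,None,fx=3.7,fy=3.7,interpolation=cv2.INTER_CUBIC)[:,:,::-1])
m,p,d=shot("wrist","w"+n); W=cloud(m,d); np.savez("w"+n+".npz",W=W,p=p)
m,p,d=shot("top"); W=cloud(m,d); np.savez("t"+n+".npz",W=W,p=p)
a=p[150:265,250:370]; cv2.imwrite(f"pics/t{n}.png",cv2.resize(a,None,fx=5,fy=5,interpolation=cv2.INTER_CUBIC)[:,:,::-1])
for k in "swt":
    W=np.load(k+n+".npz")["W"].reshape(-1,3)
    for nm,z0,z1,y0,y1,f in(("tile-end+y",.034,.04,.06,.1,max),("rim+y in",.0135,.0195,.092,.13,min),("rim+y out",.0135,.0195,.092,.13,max),("tile-y",.034,.04,-.05,0,min)):
        r=[]
        for x in np.arange(.508,.668,.01):
            q=W[(abs(W[:,0]-x)<.004)&(W[:,2]>z0)&(W[:,2]<z1)&(W[:,1]>y0)&(W[:,1]<y1),1]
            if len(q)>1: r.append((round(x*1e3),round(float(f(q))*1e3,1)))
        print(k,nm,r[::2])
    Q=W[(W[:,0]>.56)&(W[:,0]<.70)&(W[:,1]>.06)&(W[:,1]<.13)&(W[:,2]>.074)&(W[:,2]<.086)]
    if len(Q)>10: print("brick top",len(Q),cv2.minAreaRect(np.float32(Q[:,:2]*1e3)),np.median(Q[:,2]))
E
python3 fin.py 12
```

```text
t 20.525 pos [ 0.6421 -0.0338  0.2148] F [ -1.85 -15.42   1.54] grip 0.005796494855226371
[[-1.0, -0.022, -0.002], [-0.022, 1.0, -0.007], [0.003, -0.007, -1.0]]
[ -3.9  33.6  93.9  -0.5  52.7 -94.9]
s tile-end+y [(508, 80.3), (528, 81.6), (548, 82.9), (568, 83.8), (588, 84.9), (608, 86.0), (628, 86.8), (648, 85.7), (668, 98.7)]
s rim+y in [(508, 103.3), (528, 102.5), (658, 106.2)]
s rim+y out [(508, 105.6), (528, 106.4), (658, 108.5)]
s tile-y [(518, -3.5), (558, -7.6), (598, -7.4), (628, -19.3), (648, -21.0), (668, -16.9)]
brick top 283 ((630.665771484375, 95.17301177978516), (71.8824234008789, 18.00664710998535), 1.8369494676589966) 0.07818940521616258
w tile-end+y [(508, 82.0), (528, 82.2), (548, 84.0), (568, 83.9), (588, 85.0), (608, 86.3), (628, 87.6), (648, 87.9)]
w rim+y in [(508, 100.9), (528, 101.3), (548, 101.8), (568, 102.1), (588, 102.6)]
w rim+y out [(508, 106.3), (528, 106.8), (548, 107.7), (568, 107.5), (588, 107.9)]
w tile-y [(508, -27.8), (528, -27.3), (548, -26.9), (568, -26.0), (588, -25.4), (608, -24.7), (628, -43.3)]
brick top 2659 ((611.4873046875, 94.0872802734375), (31.94064712524414, 20.093839645385742), 1.4527682065963745) 0.07785296578157301
t tile-end+y [(508, 79.9), (528, 79.8), (548, 79.8), (568, 82.3), (588, 82.1), (608, 84.4), (628, 84.5), (648, 84.7)]
t rim+y in [(508, 101.9), (528, 101.8), (548, 101.9), (568, 101.7), (588, 102.1)]
t rim+y out [(508, 104.7), (528, 104.8), (548, 104.7), (568, 104.7), (588, 104.5)]
t tile-y [(608, -25.7), (638, -3.6)]
brick top 216 ((628.0704956054688, 93.65177154541016), (17.662809371948242, 70.94352722167969), 89.9591293334961) 0.07779727663930497
```

View pics/s12.png

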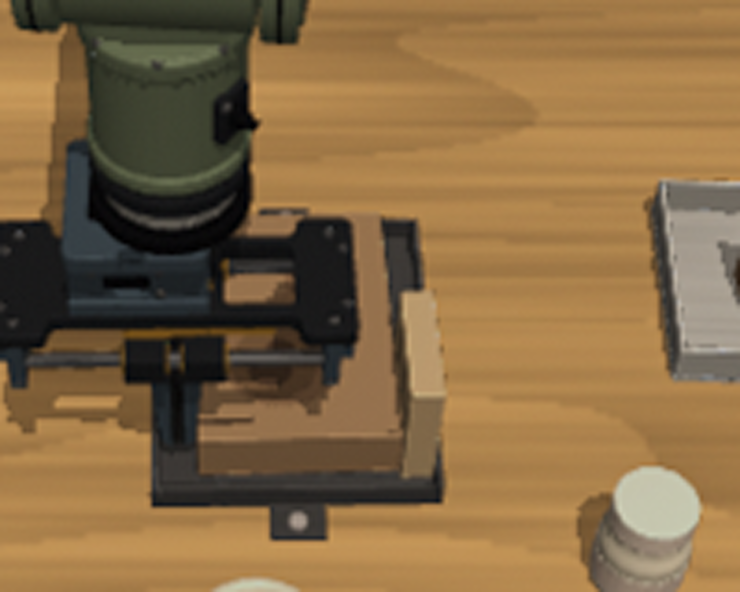

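View pics/w12.png

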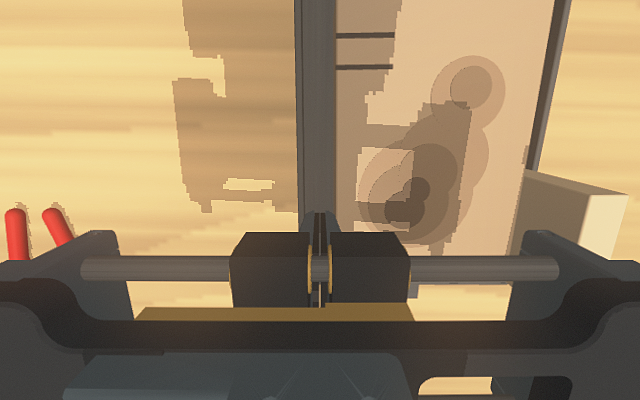

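View pics/t12.png

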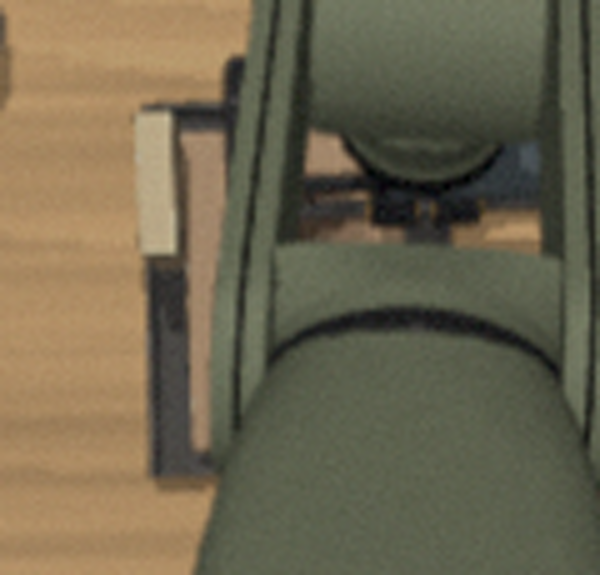

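The tile still leads at its outer end by about 1°: its −y edge slopes 1.8° against 1.1° for the pan. Finger friction is resisting the rotation that would square it. While pressed, I'll drag the fingertip a little towards −x, so the friction turns the tile square.

```bash
python3 -m crank '[[0.1,0,0,0],[0.2,0,0,0],[0.3,0,0,0],[0.3,0,0,0],[0.3,0,0,0]]'; python3 fin.py 13 | grep -v '^t'
```

```text
time_s: 21.3
position: [0.6397, -0.0337, 0.2149]
eef_rot: [[-1.0, -0.021, -0.0], [-0.021, 1.0, -0.006], [0.0, -0.006, -1.0]]
force: [0.2, -15.1, -0.3]
grip_width: 0.006
[[-1.0, -0.021, -0.0], [-0.021, 1.0, -0.006], [0.0, -0.006, -1.0]]
[ -4.   33.4  94.3  -0.4  52.3 -94.9]
s tile-end+y [(508, 82.6), (528, 83.8), (548, 85.0), (568, 83.6), (588, 84.9), (608, 86.2), (628, 86.7), (648, 85.8), (668, 98.4)]
s rim+y in [(508, 103.4), (528, 102.3), (658, 106.4)]
s rim+y out [(508, 105.9), (528, 106.3), (658, 108.6)]
s tile-y [(518, -3.5), (558, -7.6), (598, -7.4), (628, -19.3), (648, -21.1)]
brick top 282 ((630.188232421875, 95.55882263183594), (72.27130889892578, 18.25107765197754), 1.2580384016036987) 0.07806274957060527
w tile-end+y [(508, 84.5), (528, 85.2), (548, 85.2), (568, 86.3), (588, 85.3), (608, 86.9), (628, 87.5), (648, 87.8)]
w rim+y in [(508, 100.6), (528, 101.2), (548, 101.9), (568, 102.4), (588, 102.6)]
w rim+y out [(508, 106.1), (528, 106.6), (548, 107.7), (568, 107.5), (588, 108.2)]
w tile-y [(508, -25.8), (528, -25.4), (548, -25.0), (568, -24.6), (588, -24.1), (608, -23.9), (628, -36.6)]
brick top 2448 ((610.6181640625, 94.4924087524414), (20.568519592285156, 30.216487884521484), 88.91148376464844) 0.07788251617280696
brick top 216 ((627.8021240234375, 93.74259185791016), (70.34087371826172, 17.56407928466797), 0.34966033697128296) 0.07780017903577441
```

View pics/w13.png

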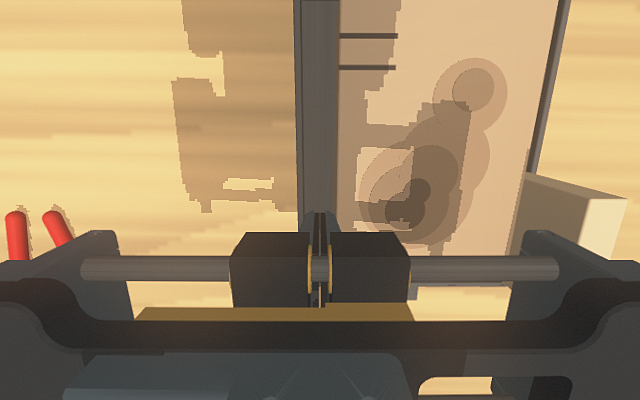

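The tile's −y edge now slopes 1.09° against 1.1° for the pan. It sits at y = −24.1 mm, where a flush fit gives −24.2. I'll firm the push up slightly and check that it holds.

```bash
python3 -m crank '[[0.03,0.07,0,0],[0.06,0.13,0,0],[0.06,0.13,0,0],[0.06,0.13,0,0],[0.06,0.13,0,0],[0.06,0.13,0,0],[0.06,0.13,0,0],[0.06,0.13,0,0]]'; python3 fin.py 14 | grep -v '^t '; python3 edges.py w14 | grep tile-y;python3 edges.py w14 | grep rim-y
```

```text
time_s: 22.45
position: [0.6394, -0.0332, 0.2152]
eef_rot: [[-1.0, -0.021, 0.001], [-0.021, 1.0, -0.008], [-0.001, -0.008, -1.0]]
force: [0.1, -17.6, -0.5]
grip_width: 0.007
[[-1.0, -0.021, 0.001], [-0.021, 1.0, -0.008], [-0.001, -0.008, -1.0]]
[ -3.9  33.3  94.3  -0.6  52.2 -94.8]
s tile-end+y [(508, 82.6), (528, 83.8), (548, 84.9), (568, 83.9), (588, 85.0), (608, 86.0), (628, 86.8), (648, 86.1), (668, 98.7)]
s rim+y in [(508, 103.4), (528, 102.5), (658, 106.2)]
s rim+y out [(508, 105.8), (528, 104.6), (658, 108.9)]
s tile-y [(518, -3.5), (558, -7.6), (588, -3.4), (618, -5.3), (638, -21.1), (658, -42.6)]
brick top 285 ((630.4210205078125, 95.48179626464844), (73.98412322998047, 18.36762809753418), 1.4080281257629395) 0.0781379079555451
w tile-end+y [(508, 84.7), (528, 85.4), (548, 85.8), (568, 85.7), (588, 85.7), (608, 87.0), (628, 88.5), (648, 87.7)]
w rim+y in [(508, 100.6), (528, 101.3), (548, 101.9), (568, 102.0), (588, 102.4)]
w rim+y out [(508, 106.9), (528, 107.7), (548, 106.6), (568, 107.6), (588, 107.7)]
w tile-y [(508, -25.8), (528, -25.3), (548, -24.9), (568, -24.6), (588, -24.0), (608, -23.8), (628, -36.4)]
brick top 2443 ((610.7221069335938, 95.17613220214844), (30.604215621948242, 21.014129638671875), 0.6146438121795654) 0.07786592038351324
brick top 217 ((627.4609985351562, 93.7427749633789), (69.95333099365234, 17.3564453125), 0.17580918967723846) 0.07772710649398218
tile-y slope deg 17.08 y@.505/.585/.665: [-37.  -12.4  12.2] 18 sd 0.0112
rim-y out slope deg 1.29 y@.505/.585/.665: [-50.8 -49.  -47.2] 18 sd 0.0002
rim-y in slope deg 1.12 y@.505/.585/.665: [-46.9 -45.3 -43.8] 17 sd 0.0002
```

View pics/s14.png

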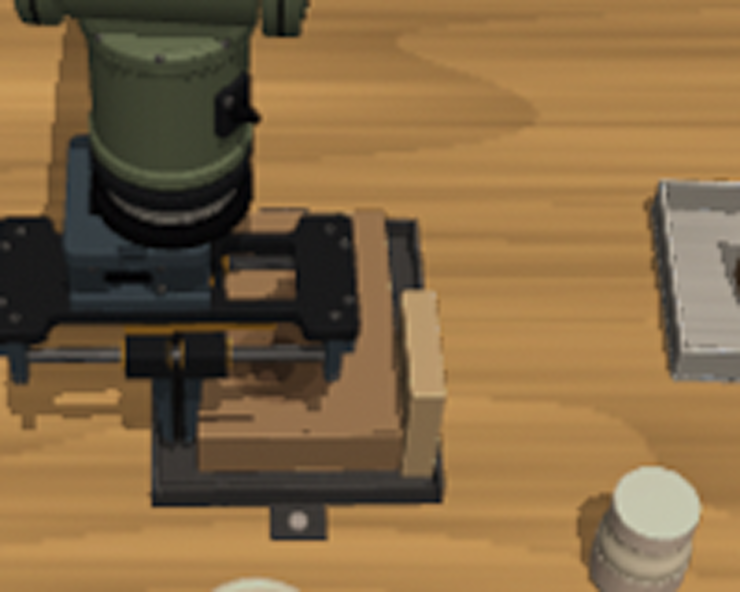

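The tile is square and flush against the brick, and the push is steady at about 18 N. Handing in.

```bash
python3 -c "
from workcell import arm,sensors
o=sensors.get_obs();print(o['time_s'],o['force'],o['position']);print(arm.sign_off())"
```

```text
22.6 [  0.63282846 -18.37456175   0.70983439] [ 0.63941594 -0.03320854  0.21518677]
the job is handed in; nothing more can be done
None
```

The job is done and handed in at 22.6 s. The broken stub stands in the scrap tin, and the new brick is upright in the slot at its +x end. The arm is still pressing the tile against it with about 18 N.

- **Which end:** the slot turned out almost parallel, about 25 mm wide along its length and roughly 0.4 mm wider at the +x end. The brick went in there with no contact force and stood with its top at 78 mm.
- **Squaring the tile:** the first push left the tile about 1° askew because the fingertips gripped it. A 3 mm sideways drag while pressing corrected that.
- **Last checks:** the tile's −y edge sloped about 1.15° against 1.1 to 1.3° for the pan's rim. It sat at y = −24.0 mm, where a flush fit gives −24.2 mm.
- **What disagreed:** at the end the cameras gave different brick angles: 1.4° (scene), 0.6° (wrist, partly hidden) and 0.2° (top), against about 1.1° for the rim. I put this down to picture resolution, since the tile edge and its position agree with a flush fit. One automatic fit of the tile's −y edge also failed because a finger was in view, so I took that slope from the individual edge points.
- **Other things on the bench:** I did not go near the jar, the bowl or the pliers, but I did not re-measure their positions at the end.

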